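# Start the three curing timers in order

## Task

The salted fillets go into their cures now, longest cure first: with closed fingertips, lightly press down the key on top of the wide round timer, then the one on the square timer, then the one on the small round timer, each most of the way down so that it stays down and the timer runs. Only press: do not pick up, tip or shove the timers, do not press hard (well under 20 N), press no key before its turn, and leave the tin, the bowl and the spice jar alone.

Things in the scene. Friction and masses are not known exactly. Their poses are not given: they have to be found in the camera images.
- wide_timer: the wide round timer: 96 mm diameter, white plastic housing 34 mm tall, loose on four rubber feet, about 0.35 kg (0.25 to 0.5), a dark display window in its front. Origin at the centre of its underside, z up, -x towards its display.
- wide_key_top (a point): centre of the top face of the grey key on the wide round timer; the key is round, 56 mm diameter, in the middle of the housing. Its top stands 14 mm above the housing (48 mm above the table) when up and moves with the key.
- wide_key (a joint): how far that key is pressed down, m: 0 up, 0.010 where it meets its cushioned stop (which gives about 1 mm for each further 5 N). It slides straight down into the housing against a steady friction of about 3 N, has no return spring and stays where it is left; the timer runs when it is more than 0.006 down.
- square_timer: the square timer: 70 x 70 mm, white plastic housing 34 mm tall, loose on four rubber feet, about 0.35 kg (0.25 to 0.5), a dark display window in its front. Origin at the centre of its underside, z up, -x towards its display.
- square_key_top (a point): centre of the top face of the grey key on the square timer; the key is square, 40 x 40 mm, in the middle of the housing. Its top stands 14 mm above the housing (48 mm above the table) when up and moves with the key.
- square_key (a joint): how far that key is pressed down, m: 0 up, 0.010 where it meets its cushioned stop (which gives about 1 mm for each further 5 N). It slides straight down into the housing against a steady friction of about 3 N, has no return spring and stays where it is left; the timer runs when it is more than 0.006 down.
- small_timer: the small round timer: 54 mm diameter, white plastic housing 34 mm tall, loose on four rubber feet, about 0.35 kg (0.25 to 0.5), a dark display window in its front. Origin at the centre of its underside, z up, -x towards its display.
- small_key_top (a point): centre of the top face of the grey key on the small round timer; the key is round, 32 mm diameter, in the middle of the housing. Its top stands 14 mm above the housing (48 mm above the table) when up and moves with the key.
- small_key (a joint): how far that key is pressed down, m: 0 up, 0.010 where it meets its cushioned stop (which gives about 1 mm for each further 5 N). It slides straight down into the housing against a steady friction of about 3 N, has no return spring and stays where it is left; the timer runs when it is more than 0.006 down.
- tin: bystander: a short round food tin, 76 mm diameter, 58 mm tall, loose; origin at the centre of its underside.
- bowl: bystander: a small white bowl, 101 mm diameter, 45 mm tall, loose; origin at the centre of its underside.
- jar: bystander: a spice jar with a dark cap, 44 mm diameter, 106 mm tall, loose; origin at the centre of its underside.
- the_hand_sealer: obstacle, fixed, not part of the job: the blue bag sealer at the right of the table; its arm stands open, rising away from the robot to about 0.26 m above the table, and the white scale beyond it is about as tall. Carry the hand above or round them on the way to the timers. Origin under the middle of its base.

How it is judged:
On the way, in this order (a step that is already met when the one before it is completed fails the run):
1. the key of the wide timer is pressed down, the keys still to come are up (value of joint wide_key above 0.006 m and value of joint each of square_key, small_key below 0.003 m), for 0.2 s.
2. the key of the square timer is pressed down, the keys still to come are up (value of joint each of wide_key, square_key above 0.006 m and value of joint small_key below 0.003 m), for 0.2 s.
3. the key of the small timer is pressed down, as the last of the three (value of joint each of wide_key, square_key, small_key above 0.006 m), for 0.2 s.
At the end, for the whole second after the job is handed in: All three keys are more than 6 mm down; each timer stands upright (within 0.1 rad) and at rest within 30 mm of where it started; tin, bowl and jar are within 20 mm of where they started (all of step 3 and distance of each of wide_timer, square_timer, small_timer from where it was at the start of the episode below 0.03 m and angle between each of wide_timer, square_timer, small_timer's own z axis and vertical below 0.1 rad and linear speed of each of wide_timer, square_timer, small_timer below 0.02 m/s and distance of each of tin, bowl, jar from where it was at the start of the episode below 0.02 m); the robot touches nothing.
It fails at once if the square timer's key is pressed (3 mm or more) before its turn (value of joint square_key above 0.003 m and value of joint wide_key below 0.006 m).
It fails at once if the small timer's key is pressed (3 mm or more) before its turn (value of joint small_key above 0.003 m and value of joint square_key below 0.006 m).
It fails at once if a timer is pressed with more than 20 N (contact force between any of the arm, the fingers and wide_timer above 20 N or contact force between any of the arm, the fingers and square_timer above 20 N or contact force between any of the arm, the fingers and small_timer above 20 N).
It fails at once if a timer is lifted by 10 mm, tipped by 0.3 rad or shoved by 30 mm (height (world z) of any of wide_timer, square_timer, small_timer above 0.01 m or angle between any of wide_timer, square_timer, small_timer's own z axis and vertical above 0.3 rad or distance of any of wide_timer, square_timer, small_timer from where it was at the start of the episode above 0.03 m).
It fails at once if the tin, bowl or jar is moved by 20 mm (distance of any of tin, bowl, jar from where it was at the start of the episode above 0.02 m).
It also fails if it takes over 54 s, if anything falls off the work surface, if the arm or the gripper's body presses on something with over 40 N, if the wrist force passes 120 N, or if a joint passes its speed limit or range.

## Robot

A 6-joint arm with a two-finger parallel gripper is mounted at the origin on the work surface; the furniture and walls round the work are solid. World frame = base frame: x ahead of the robot, y to its left, z up, the work surface at z = 0. Lengths are in m, angles in rad, forces in N, time in s.
With the tool pointing down it reaches from about 0.3 to 0.875 m from the base axis. Payload 6.4 kg.
Tool frame: the origin (TCP) lies at the very end of the fingers, on their centre line; the grasp point (between the pads) lies 19 mm behind it (ctrl.tcp_to_grasp is the distance from the TCP to the grasp point, in m); z points along the fingers, y is the direction in which the jaws open and shut (so a half turn about z gives the same grasp; the last joint's range is limited). The gripper opens to 85 mm and grips with 20 to 120 N. Pads are 22 mm wide; open, the fingers measure 114 mm over their backs; the gripper's body (76 mm by 85 mm) begins 54 mm behind the grasp point. The pads swing forward as they close: fully open they stand 13 mm farther back than shut.
Start: joints at [-1.511, 0.181, 1.607, -0, 1.354, -0.206], TCP at [0.151, -0.555, 0.231] pointing down, gripper open.
Joint ranges: [-2.99, 2.99], [-0.89, 2.07], [0.3, 2.58], [-1.14, 4.28], [0, 2.63], [-3.12, 3.12]. Speed limits (rad/s): [2.57, 2.57, 3.01, 3.14, 3.14, 3.14].

## Interface

Orientations are given as a unit quaternion [w, x, y, z].
In Python, from bench import ctrl gives the robot as it stands. The module is installed in compiled form; this text tells all that it offers.
- The arm moves only by the tool drive_tool, never from a script. Its argument "deltas" is a list of rows, each an object with "slide": the shift along the tool's x, y, z as a fraction of full scale, a list of three; "delta_rot": the turn, a rotation vector about the tool's x, y, z as a fraction of full scale, a list of three; "hand": the opening, from 0 (shut) to 1 (fully open). In form: [{"slide": [tx, ty, tz], "delta_rot": [wx, wy, wz], "hand": hand}, ...]. A call has exactly 5 rows; each row shifts and turns the commanded pose from where the row before left it, along the tool's axes as they then stand; what a row does not reach is not made up. Full scale, the value 1, is 50 mm for a shift and 180 degrees for a turn. A row lasts 1/8 s, in which the tool goes at most 62.5 mm and 10.7 degrees, less where a joint would pass 70% of its speed; a pose out of reach is approached as far as the arm can. A call with a number of a shift or a turn outside -1 to 1 is refused whole. A call with a gripper value outside its range is refused whole. The fingers move at their own pace and stop on an object; the grip force is fixed at half the most. Time passes only in rows, so rows that do not move let the fingers close, or fill a call up. It gives the time, the measured TCP pose, the force and the opening at its end, in the units of the state.
- ctrl.get_obs(): the state, without advancing time (a new reading comes with each control period).
- ctrl.camera(name): name is "side" or "top" or "wrist"; returns a dict with "frame" (480x640x3 uint8, red, green, blue), "mtx" (3x3 intrinsics, pixels), "R" (3x3) and "t" (3): a world point X has camera coordinates R X + t. Camera axes: x right, y down, z forward; pixel columns grow to the right and rows downward; lengths in m; the calibration is good to about 2 mm. A picture is of the moment at which its call begins. There is no depth.
- ctrl.hand_in(): hands the job in, once; it reports no verdict.
The state is a dict: "time_s": time; "q": joint angles; "dq": joint speeds; "joint_efforts": joint torques, N m; "eef_pos": TCP position; "eef_rot": TCP orientation; "wrist_force": force on the tool from outside, world axes, zero at the start; "torque": the same for the moment, N m; "opening": opening from 0.0 (shut) to 1.0 (fully open).
Only numpy, scipy, OpenCV 4.12 (cv2) and the standard library are available. Lean on these libraries where they do the work, as an engineer would, in place of code of your own. Each camera call takes 0.05 s, during which the arm holds its last target.

## Working session

There is one attempt and no reset: what is moved stays moved. The work goes in short steps, Python scripts to look and compute and a tool call to move; the robot and the scene stay as the last step left them, time stands still between calls to the robot, and variables do not carry over. Pictures are saved under pics/ and viewed, and the job is handed in when it is done.

Besides the shell and the picture viewer there is one more tool, called after ">>>" by a JSON object that holds its "fn" and its "kwargs". drive_tool: Moves the arm, as the interface text tells. Its arguments: {"type":"object","properties":{"deltas":{"type":"array","items":{"type":"object","properties":{"slide":{"type":"array","items":{"type":"number"}},"delta_rot":{"type":"array","items":{"type":"number"}},"hand":{"type":"number"}}}}},"required":["deltas"]}

```bash
mkdir -p pics; python3 - <<'E'
from bench import ctrl
import cv2,pickle
o=ctrl.get_obs();print(o)
d={}
for n in ["side","top","wrist"]:
    c=ctrl.camera(n);d[n]=c
    cv2.imwrite(f"pics/{n}0.png",c["frame"][:,:,::-1]);print(n,c["mtx"],c["R"],c["t"])
pickle.dump(d,open("c0.pkl","wb"))
E
```

```text
{'time_s': 0.0, 'q': array([-1.51129947e+00,  1.81509845e-01,  1.60798480e+00, -2.50663150e-05,
        1.35381833e+00, -2.06283808e-01]), 'dq': array([-2.32477381e-03, -9.86681124e-04,  4.73053239e-04, -7.18311887e-04,
       -9.90016605e-04, -1.03124600e-05]), 'joint_efforts': array([ 1.09727789e-03, -4.44864714e+01, -3.51339805e+01, -2.72320231e-04,
        8.98644445e-03, -5.21573526e-06]), 'eef_pos': array([ 0.15101602, -0.55424896,  0.23041292]), 'eef_rot': array([-8.58744591e-04,  9.91182341e-01,  1.32502177e-01,  5.08696672e-05]), 'wrist_force': array([ 0.80803033, -0.08442071,  0.15308563]), 'torque': array([ 0.02253905,  0.041464  , -0.02810897]), 'opening': 1.0014165103880635}
side [[459.10977474   0.         316.81451411]
 [  0.         459.10977474 239.37738973]
 [  0.           0.           1.        ]] [[-0.99975946  0.0218441  -0.00196543]
 [ 0.01532192  0.63150196 -0.77522288]
 [-0.01569287 -0.77506652 -0.63168475]] [0.57128463 0.1244373  0.87765899]
top [[478.62532176   0.         313.20724452]
 [  0.         478.62532176 235.73700486]
 [  0.           0.           1.        ]] [[ 0.00286671 -0.99997349  0.00669263]
 [-0.99214241 -0.00368126 -0.1250595 ]
 [ 0.12508082 -0.00628153 -0.99212667]] [-0.1070871   0.53472834  1.06518582]
wrist [[381.54761072   0.         321.90163595]
 [  0.         381.54761072 238.90936712]
 [  0.           0.           1.        ]] [[ 0.26288375 -0.96482681 -0.00116383]
 [-0.91709188 -0.25025191  0.31034895]
 [-0.29972423 -0.08051836 -0.950622  ]] [-0.57502434 -0.04055328  0.3794208 ]
```

View pics/side0.png

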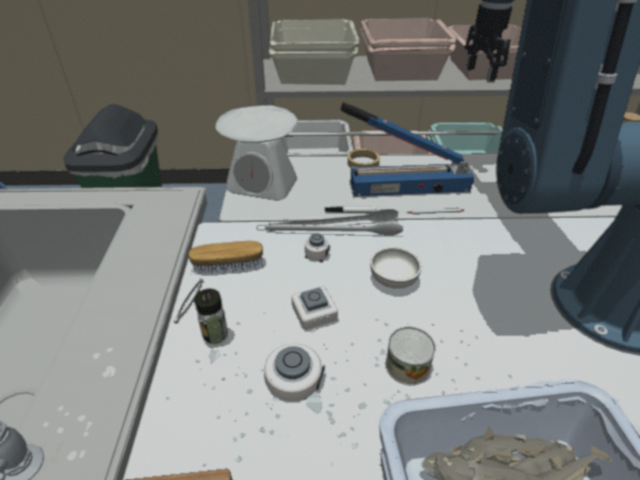

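View pics/top0.png

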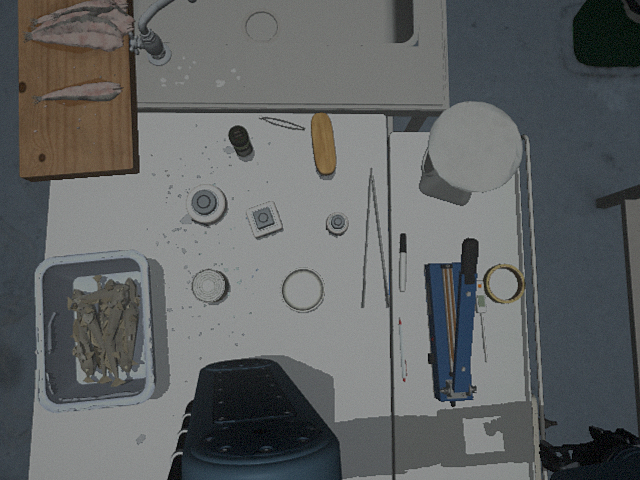

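View pics/wrist0.png

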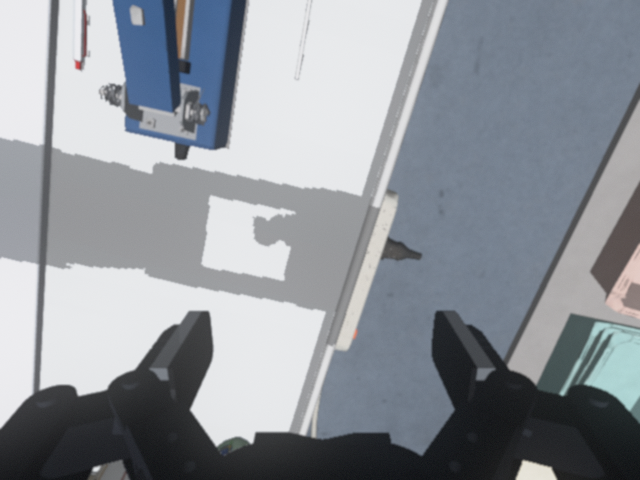

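The top view shows the wide timer near (207,203), the square one near (264,217) and the small one near (337,223). I'll enlarge them and intersect the rays at the key height.

```bash
python3 - <<'E'
import cv2,pickle
d=pickle.load(open("c0.pkl","rb"))
a=cv2.resize(d["top"]["frame"][170:250,180:360,::-1],None,fx=4.4,fy=4.4,interpolation=cv2.INTER_CUBIC);cv2.imwrite("pics/ct.png",a)
b=cv2.resize(d["side"]["frame"][220:400,250:350,::-1],None,fx=3.3,fy=3.3,interpolation=cv2.INTER_CUBIC);cv2.imwrite("pics/cs.png",b)
E
```

```text
(no output)
```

View pics/ct.png

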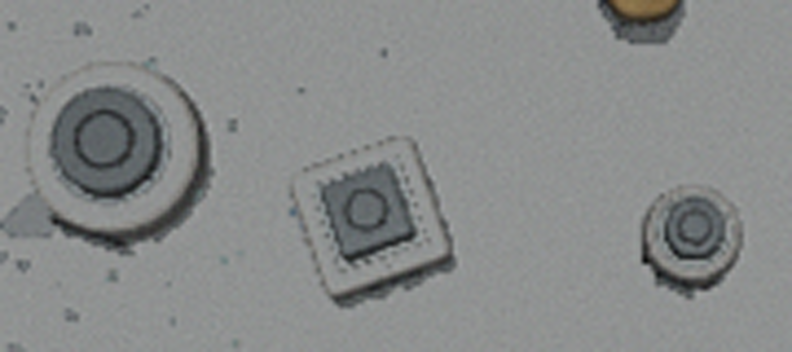

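View pics/cs.png

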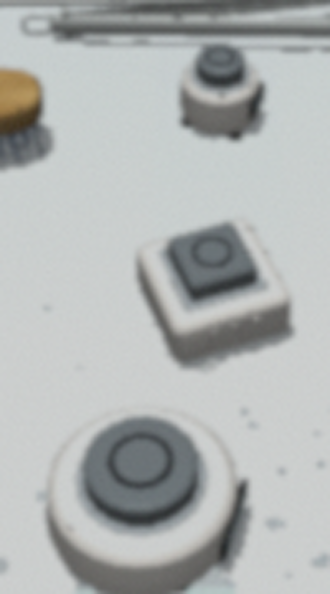

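```bash
cat > h.py <<'E'
import numpy as np
def ray(c,u,v,z):
    d=c["R"].T@np.linalg.inv(c["mtx"])@np.array([u,v,1.]);o=-c["R"].T@c["t"]
    return o+d*(z-o[2])/d[2]
def proj(c,X):
    p=c["mtx"]@(c["R"]@np.array(X)+c["t"]);return p[:2]/p[2]
E
python3 - <<'E'
import pickle;from h import *
d=pickle.load(open("c0.pkl","rb"))
T=[(104,139),(367,211),(694,227)];S=[(140,461),(213,252),(221,63)]
for t,s in zip(T,S):
    a=ray(d["top"],180+(t[0]+.5)/4.4-.5,170+(t[1]+.5)/4.4-.5,.048);b=ray(d["side"],250+(s[0]+.5)/3.3-.5,220+(s[1]+.5)/3.3-.5,.048)
    print(a.round(4),b.round(4),np.hypot(*a[:2]))
t=d["top"]
for n,u,v in [("tin",210,286),("bowl",302,290),("jar",238,135)]: print(n,ray(t,u,v,.05))
from scipy.spatial.transform import Rotation as Ro
q=[-8.58744591e-04,  9.91182341e-01,  1.32502177e-01,  5.08696672e-05]
print(Ro.from_quat(q[1:]+q[:1]).as_matrix().round(3))
E
```

```text
[0.6119 0.1461 0.048 ] [0.6136 0.1466 0.048 ] 0.6290761628131911
[0.5746 0.0091 0.048 ] [0.5763 0.0101 0.048 ] 0.5746318086760045
[ 0.5668 -0.1601  0.048 ] [ 0.5684 -0.154   0.048 ] 0.5890182218529344
tin [0.41923487 0.1245834  0.05      ]
bowl [ 0.41097707 -0.08058063  0.05      ]
jar [0.76813291 0.07005907 0.05      ]
[[ 0.965  0.263 -0.   ]
 [ 0.263 -0.965  0.002]
 [ 0.    -0.002 -1.   ]]
```

>>> {"fn": "drive_tool", "kwargs": {"deltas": [{"slide": [0,0,-1],"delta_rot": [0,0,0],"hand": 0},{"slide": [0,0,-1],"delta_rot": [0,0,0],"hand": 0},{"slide": [0,0,-1],"delta_rot": [0,0,0],"hand": 0},{"slide": [0,0,0],"delta_rot": [0,0,0],"hand": 0},{"slide": [0,0,0],"delta_rot": [0,0,0],"hand": 0}]}}

```text
time_s: 0.78
eef_pos: [0.151, -0.5545, 0.3804]
eef_rot: [-0.001, 0.991, 0.133, 0.0]
wrist_force: [-0.4, -0.5, -0.9]
opening: 0.001
```

>>> {"fn": "drive_tool", "kwargs": {"deltas": [{"slide": [0.63,-0.55,0],"delta_rot": [0,0,0],"hand": 0},{"slide": [0.63,-0.55,0],"delta_rot": [0,0,0],"hand": 0},{"slide": [0.63,-0.55,0],"delta_rot": [0,0,0],"hand": 0},{"slide": [0.63,-0.55,0],"delta_rot": [0,0,0],"hand": 0},{"slide": [0.63,-0.55,0],"delta_rot": [0,0,0],"hand": 0}]}}

```text
time_s: 1.4
eef_pos: [0.2672, -0.3788, 0.3789]
eef_rot: [-0.002, 0.991, 0.132, -0.0]
wrist_force: [-0.0, -0.1, -0.4]
opening: -0.004
```

>>> {"fn": "drive_tool", "kwargs": {"deltas": [{"slide": [0.63,-0.55,0],"delta_rot": [0,0,0],"hand": 0},{"slide": [0.63,-0.55,0],"delta_rot": [0,0,0],"hand": 0},{"slide": [0.63,-0.55,0],"delta_rot": [0,0,0],"hand": 0},{"slide": [0.63,-0.55,0],"delta_rot": [0,0,0],"hand": 0},{"slide": [0,0,0],"delta_rot": [0,0,0],"hand": 0}]}}

```text
time_s: 2.02
eef_pos: [0.3601, -0.2391, 0.3795]
eef_rot: [-0.001, 0.991, 0.135, -0.001]
wrist_force: [-0.1, -0.5, -0.3]
opening: -0.007
```

```bash
python3 - <<'E'
from bench import ctrl
import cv2,pickle
c=ctrl.camera("wrist");cv2.imwrite("pics/w1.png",c["frame"][:,:,::-1]);pickle.dump(c,open("w1.pkl","wb"))
print(ctrl.get_obs()["eef_pos"])
from h import *
for p in [(.6127,.1463),(.5755,.0096),(.5676,-.157)]: print(proj(c,[*p,.048]))
E
```

```text
[ 0.35957123 -0.24034677  0.3796136 ]
[   6.49922899 -177.78411744]
[143.71825193 -86.63196129]
[299.71908231 -27.24680982]
```

View pics/w1.png

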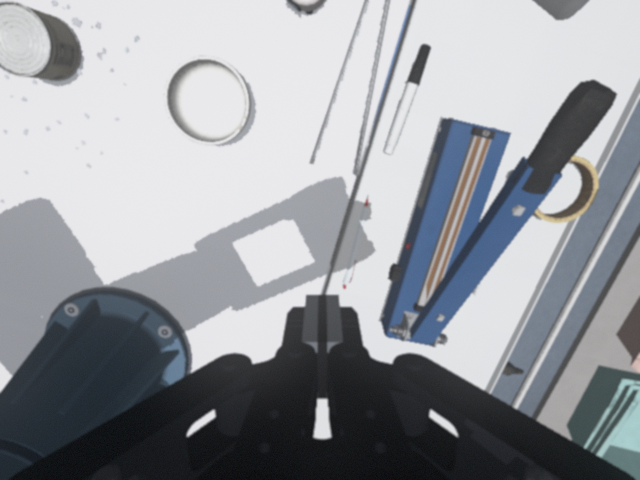

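>>> {"fn": "drive_tool", "kwargs": {"deltas": [{"slide": [0.69,-0.61,0],"delta_rot": [0,0,0],"hand": 0},{"slide": [0.69,-0.61,0],"delta_rot": [0,0,0],"hand": 0},{"slide": [0.69,-0.61,0],"delta_rot": [0,0,0],"hand": 0},{"slide": [0,0,0],"delta_rot": [0,0,0],"hand": 0},{"slide": [0,0,0],"delta_rot": [0,0,0],"hand": 0}]}}

```text
time_s: 2.7
eef_pos: [0.4348, -0.1271, 0.3803]
eef_rot: [-0.0, 0.991, 0.132, -0.001]
wrist_force: [-0.4, 0.3, 0.2]
opening: 0.003
```

```bash
python3 - <<'E'
from bench import ctrl
import cv2,pickle
c=ctrl.camera("wrist");cv2.imwrite("pics/w2.png",c["frame"][:,:,::-1]);pickle.dump(c,open("w2.pkl","wb"))
print(ctrl.get_obs()["eef_pos"])
from h import *
for p in [(.6127,.1463),(.5755,.0096),(.5676,-.157)]: print(proj(c,[*p,.048]))
E
```

```text
[ 0.43477394 -0.12732737  0.38055711]
[113.87412918 -51.2100911 ]
[235.385125   25.8222944]
[376.83108479  76.0856818 ]
```

View pics/w2.png

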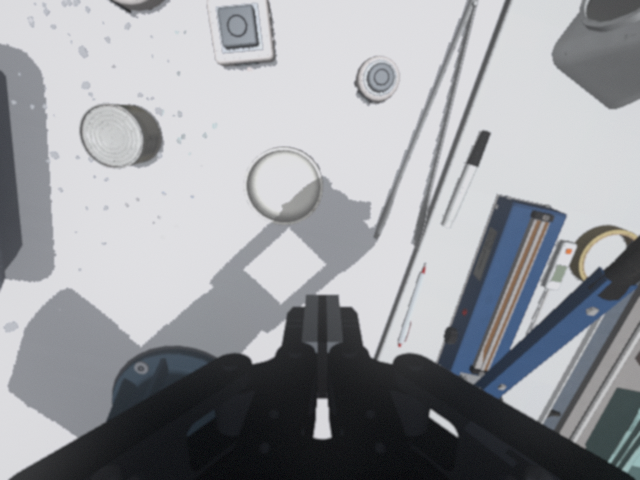

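```bash
python3 - <<'E'
import pickle;from h import *
c=pickle.load(open("w2.pkl","rb"))
for p in [(238,26),(381,76.5)]: print(ray(c,*p,.048))
t=np.array([.6125,.1460])-[.4348,-.1273]
print((np.array([[.965,.263],[.263,-.965]])@t/.05).round(2))
E
```

```text
[0.57608623 0.00677539 0.048     ]
[ 0.5684362  -0.16175219  0.048     ]
[ 4.87 -4.34]
```

>>> {"fn": "drive_tool", "kwargs": {"deltas": [{"slide": [0.81,-0.72,0],"delta_rot": [0,0,0],"hand": 0},{"slide": [0.81,-0.72,0],"delta_rot": [0,0,0],"hand": 0},{"slide": [0.81,-0.72,0],"delta_rot": [0,0,0],"hand": 0},{"slide": [0.81,-0.72,0],"delta_rot": [0,0,0],"hand": 0},{"slide": [0.81,-0.72,0],"delta_rot": [0,0,0],"hand": 0}]}}

```text
time_s: 3.38
eef_pos: [0.5846, 0.1001, 0.381]
eef_rot: [0.0, 0.991, 0.131, -0.0]
wrist_force: [0.3, -0.9, 0.2]
opening: -0.001
```

>>> {"fn": "drive_tool", "kwargs": {"deltas": [{"slide": [0.81,-0.72,0],"delta_rot": [0,0,0],"hand": 0},{"slide": [0,0,1],"delta_rot": [0,0,0],"hand": 0},{"slide": [0,0,1],"delta_rot": [0,0,0],"hand": 0},{"slide": [0,0,1],"delta_rot": [0,0,0],"hand": 0},{"slide": [0,0,0],"delta_rot": [0,0,0],"hand": 0}]}}

```text
time_s: 4.0
eef_pos: [0.6104, 0.144, 0.2261]
eef_rot: [-0.0, 0.991, 0.131, -0.005]
wrist_force: [-0.6, 0.3, -0.3]
opening: 0.005
```

>>> {"fn": "drive_tool", "kwargs": {"deltas": [{"slide": [0,0,1],"delta_rot": [0,0,0],"hand": 0},{"slide": [0,0,1],"delta_rot": [0,0,0],"hand": 0},{"slide": [0,0,0.6],"delta_rot": [0,0,0],"hand": 0},{"slide": [0,0,0],"delta_rot": [0,0,0],"hand": 0},{"slide": [0,0,0],"delta_rot": [0,0,0],"hand": 0}]}}

```text
time_s: 4.62
eef_pos: [0.6155, 0.1456, 0.1045]
eef_rot: [0.0, 0.991, 0.132, 0.002]
wrist_force: [-0.2, -0.6, 0.3]
opening: 0.002
```

```bash
python3 - <<'E'
from bench import ctrl
import cv2,pickle
for n in ["side","wrist"]:
    c=ctrl.camera(n);cv2.imwrite(f"pics/{n}3.png",c["frame"][:,:,::-1])
print(ctrl.get_obs()["eef_pos"])
E
```

```text
[0.61536365 0.1459669  0.10449534]
```

View pics/side3.png

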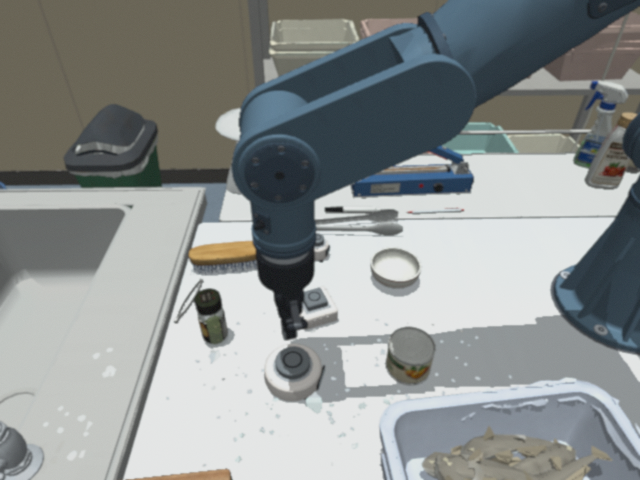

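View pics/wrist3.png

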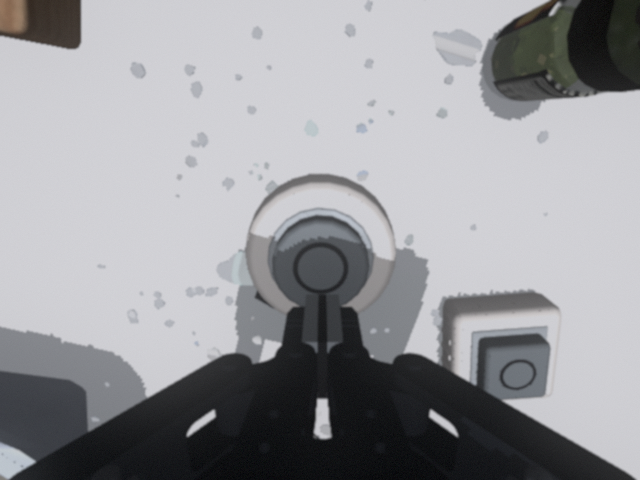

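The fingertips are about 3 mm from the key centre, well on it. Now down, slowly near the end.

>>> {"fn": "drive_tool", "kwargs": {"deltas": [{"slide": [0,0,0.5],"delta_rot": [0,0,0],"hand": 0},{"slide": [0,0,0.4],"delta_rot": [0,0,0],"hand": 0},{"slide": [0,0,0.1],"delta_rot": [0,0,0],"hand": 0},{"slide": [0,0,0.06],"delta_rot": [0,0,0],"hand": 0},{"slide": [0,0,0],"delta_rot": [0,0,0],"hand": 0}]}}

```text
time_s: 5.35
eef_pos: [0.6136, 0.1462, 0.0488]
eef_rot: [0.0, 0.991, 0.133, 0.0]
wrist_force: [-0.0, 0.3, 1.1]
opening: -0.002
```

>>> {"fn": "drive_tool", "kwargs": {"deltas": [{"slide": [0,0,0.04],"delta_rot": [0,0,0],"hand": 0},{"slide": [0,0,0.04],"delta_rot": [0,0,0],"hand": 0},{"slide": [0,0,0],"delta_rot": [0,0,0],"hand": 0},{"slide": [0,0,0],"delta_rot": [0,0,0],"hand": 0},{"slide": [0,0,0],"delta_rot": [0,0,0],"hand": 0}]}}

```text
time_s: 5.98
eef_pos: [0.6138, 0.1462, 0.0448]
eef_rot: [0.0, 0.991, 0.133, 0.001]
wrist_force: [2.3, 0.3, 3.0]
opening: 0.0
```

>>> {"fn": "drive_tool", "kwargs": {"deltas": [{"slide": [0,0,0.04],"delta_rot": [0,0,0],"hand": 0},{"slide": [0,0,0.03],"delta_rot": [0,0,0],"hand": 0},{"slide": [0,0,0.03],"delta_rot": [0,0,0],"hand": 0},{"slide": [0,0,0],"delta_rot": [0,0,0],"hand": 0},{"slide": [0,0,0],"delta_rot": [0,0,0],"hand": 0}]}}

```text
time_s: 6.6
eef_pos: [0.6127, 0.1461, 0.0389]
eef_rot: [-0.0, 0.991, 0.133, -0.001]
wrist_force: [1.4, 0.1, 1.6]
opening: 0.001
```

```bash
python3 - <<'E'
from bench import ctrl
import cv2
c=ctrl.camera("wrist");cv2.imwrite("pics/w4.png",c["frame"][:,:,::-1])
for i in range(4):
    o=ctrl.get_obs();print(o["eef_pos"],o["wrist_force"]);ctrl.camera("side")
E
```

```text
[0.61268825 0.14609698 0.03896372] [ 0.99356889 -0.51231184  1.04484194]
[0.61264363 0.14614232 0.03894162] [1.25045472 0.32482573 0.66276097]
[0.61270452 0.14611019 0.0389627 ] [0.69879946 0.07033635 1.88358865]
[0.61266036 0.14610733 0.03894038] [ 0.93194379 -0.8994148   1.66373378]
```

View pics/w4.png

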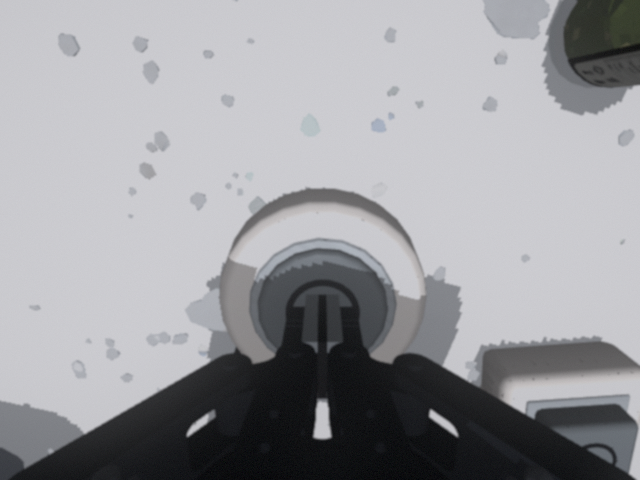

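Wide key is about 9 mm down and off its stop. Next I lift and move to the square timer.

>>> {"fn": "drive_tool", "kwargs": {"deltas": [{"slide": [0,0,-0.2],"delta_rot": [0,0,0],"hand": 0},{"slide": [0,0,-0.8],"delta_rot": [0,0,0],"hand": 0},{"slide": [0,0,-0.2],"delta_rot": [0,0,0],"hand": 0},{"slide": [-0.36,0.62,0],"delta_rot": [0,0,0],"hand": 0},{"slide": [-0.36,0.62,0],"delta_rot": [0,0,0],"hand": 0}]}}

```text
time_s: 7.48
eef_pos: [0.594, 0.0766, 0.0991]
eef_rot: [-0.0, 0.991, 0.133, -0.0]
wrist_force: [0.8, 0.3, 0.3]
opening: -0.003
```

>>> {"fn": "drive_tool", "kwargs": {"deltas": [{"slide": [-0.36,0.61,0],"delta_rot": [0,0,0],"hand": 0},{"slide": [-0.36,0.61,0],"delta_rot": [0,0,0],"hand": 0},{"slide": [0,0,0],"delta_rot": [0,0,0],"hand": 0},{"slide": [0,0,0],"delta_rot": [0,0,0],"hand": 0},{"slide": [0,0,0],"delta_rot": [0,0,0],"hand": 0}]}}

```text
time_s: 8.1
eef_pos: [0.576, 0.0096, 0.0992]
eef_rot: [-0.0, 0.991, 0.133, -0.0]
wrist_force: [0.3, -0.0, -0.4]
opening: -0.001
```

```bash
python3 - <<'E'
from bench import ctrl
import cv2
c=ctrl.camera("wrist");cv2.imwrite("pics/w5.png",c["frame"][:,:,::-1])
c=ctrl.camera("side");cv2.imwrite("pics/s5.png",c["frame"][:,:,::-1])
print(ctrl.get_obs()["eef_pos"])
E
```

```text
[0.57603522 0.00952035 0.09917463]
```

View pics/w5.png

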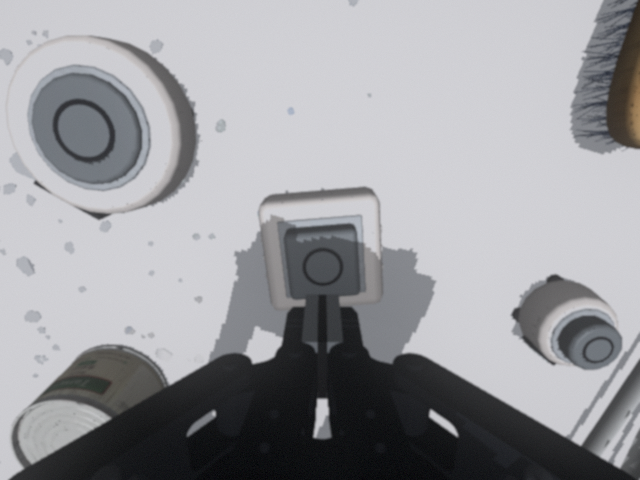

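View pics/s5.png

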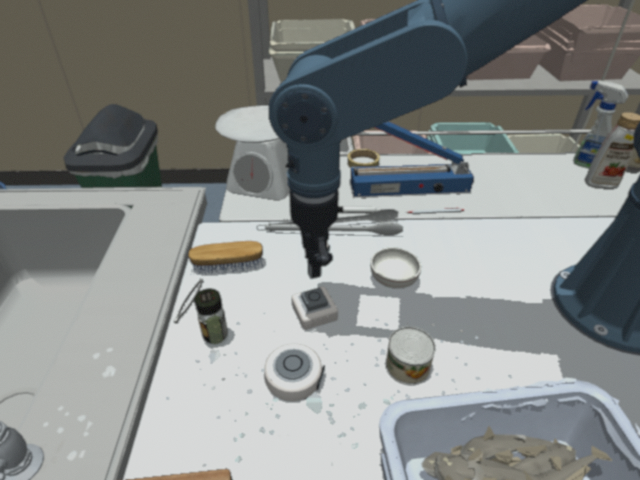

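The wide key is visibly down and its timer hasn't moved. The tool is centred over the square key, so I press it.

>>> {"fn": "drive_tool", "kwargs": {"deltas": [{"slide": [0,0,0.5],"delta_rot": [0,0,0],"hand": 0},{"slide": [0,0,0.35],"delta_rot": [0,0,0],"hand": 0},{"slide": [0,0,0.1],"delta_rot": [0,0,0],"hand": 0},{"slide": [0,0,0.04],"delta_rot": [0,0,0],"hand": 0},{"slide": [0,0,0.04],"delta_rot": [0,0,0],"hand": 0}]}}

```text
time_s: 8.82
eef_pos: [0.5766, 0.0085, 0.0484]
eef_rot: [0.0, 0.991, 0.133, 0.001]
wrist_force: [0.8, -0.9, 0.0]
opening: 0.001
```

>>> {"fn": "drive_tool", "kwargs": {"deltas": [{"slide": [0,0,0.04],"delta_rot": [0,0,0],"hand": 0},{"slide": [0,0,0.04],"delta_rot": [0,0,0],"hand": 0},{"slide": [0,0,0.04],"delta_rot": [0,0,0],"hand": 0},{"slide": [0,0,0],"delta_rot": [0,0,0],"hand": 0},{"slide": [0,0,0],"delta_rot": [0,0,0],"hand": 0}]}}

```text
time_s: 9.45
eef_pos: [0.5763, 0.0085, 0.0419]
eef_rot: [0.0, 0.991, 0.132, 0.0]
wrist_force: [1.2, -1.0, 1.9]
opening: -0.004
```

Now at 0.0419; 3 mm more.

>>> {"fn": "drive_tool", "kwargs": {"deltas": [{"slide": [0,0,0.03],"delta_rot": [0,0,0],"hand": 0},{"slide": [0,0,0.03],"delta_rot": [0,0,0],"hand": 0},{"slide": [0,0,0],"delta_rot": [0,0,0],"hand": 0},{"slide": [0,0,0],"delta_rot": [0,0,0],"hand": 0},{"slide": [0,0,0],"delta_rot": [0,0,0],"hand": 0}]}}

```text
time_s: 10.07
eef_pos: [0.5759, 0.0086, 0.0387]
eef_rot: [-0.0, 0.991, 0.133, -0.0]
wrist_force: [0.3, -0.7, 1.5]
opening: -0.001
```

>>> {"fn": "drive_tool", "kwargs": {"deltas": [{"slide": [0,0,-0.2],"delta_rot": [0,0,0],"hand": 0},{"slide": [0,0,-0.8],"delta_rot": [0,0,0],"hand": 0},{"slide": [0,0,-0.2],"delta_rot": [0,0,0],"hand": 0},{"slide": [-0.26,0.8,0],"delta_rot": [0,0,0],"hand": 0},{"slide": [-0.26,0.8,0],"delta_rot": [0,0,0],"hand": 0}]}}

```text
time_s: 10.7
eef_pos: [0.5713, -0.0757, 0.0986]
eef_rot: [-0.0, 0.991, 0.133, -0.0]
wrist_force: [-0.1, -0.5, 0.5]
opening: -0.002
```

>>> {"fn": "drive_tool", "kwargs": {"deltas": [{"slide": [-0.26,0.8,0],"delta_rot": [0,0,0],"hand": 0},{"slide": [-0.26,0.8,0],"delta_rot": [0,0,0],"hand": 0},{"slide": [0,0,0],"delta_rot": [0,0,0],"hand": 0},{"slide": [0,0,0],"delta_rot": [0,0,0],"hand": 0},{"slide": [0,0,0],"delta_rot": [0,0,0],"hand": 0}]}}

```text
time_s: 11.32
eef_pos: [0.5676, -0.1581, 0.0984]
eef_rot: [-0.0, 0.991, 0.133, -0.0]
wrist_force: [-0.3, -0.6, -0.0]
opening: -0.001
```

```bash
python3 - <<'E'
from bench import ctrl
from h import *
import cv2
c=ctrl.camera("wrist");cv2.imwrite("pics/w6.png",c["frame"][:,:,::-1])
o=ctrl.get_obs();print(o["eef_pos"])
p=o["eef_pos"];print(proj(c,[p[0],p[1],.048]),proj(c,[.568,-.16,.048]))
c=ctrl.camera("side");cv2.imwrite("pics/s6.png",c["frame"][:,:,::-1])
E
```

```text
[ 0.56772783 -0.15813603  0.09857634]
[320.63701407 267.14085284] [324.07276973 267.53309971]
```

View pics/w6.png

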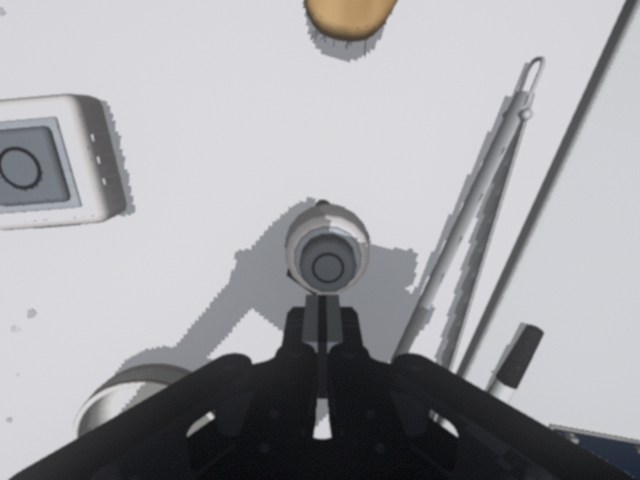

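View pics/s6.png

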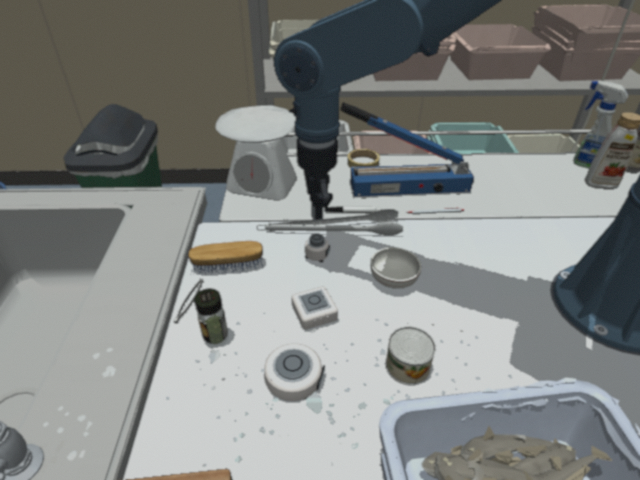

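The square key is visibly down. The small key's ring is at (328,267) and the TCP projects to (321,267), so I shift about 3.5 mm along +y and press.

>>> {"fn": "drive_tool", "kwargs": {"deltas": [{"slide": [0,0.07,0.5],"delta_rot": [0,0,0],"hand": 0},{"slide": [0,0,0.35],"delta_rot": [0,0,0],"hand": 0},{"slide": [0,0,0.09],"delta_rot": [0,0,0],"hand": 0},{"slide": [0,0,0.04],"delta_rot": [0,0,0],"hand": 0},{"slide": [0,0,0],"delta_rot": [0,0,0],"hand": 0}]}}

```text
time_s: 12.05
eef_pos: [0.5691, -0.1629, 0.0503]
eef_rot: [0.0, 0.991, 0.133, 0.0]
wrist_force: [-0.8, 1.0, 0.6]
opening: -0.002
```

>>> {"fn": "drive_tool", "kwargs": {"deltas": [{"slide": [0,0,0.04],"delta_rot": [0,0,0],"hand": 0},{"slide": [0,0,0.04],"delta_rot": [0,0,0],"hand": 0},{"slide": [0,0,0.04],"delta_rot": [0,0,0],"hand": 0},{"slide": [0,0,0],"delta_rot": [0,0,0],"hand": 0},{"slide": [0,0,0],"delta_rot": [0,0,0],"hand": 0}]}}

```text
time_s: 12.68
eef_pos: [0.5692, -0.1631, 0.044]
eef_rot: [0.0, 0.991, 0.132, 0.0]
wrist_force: [1.3, -0.0, 3.1]
opening: 0.003
```

>>> {"fn": "drive_tool", "kwargs": {"deltas": [{"slide": [0,0,0.04],"delta_rot": [0,0,0],"hand": 0},{"slide": [0,0,0.03],"delta_rot": [0,0,0],"hand": 0},{"slide": [0,0,0.03],"delta_rot": [0,0,0],"hand": 0},{"slide": [0,0,0],"delta_rot": [0,0,0],"hand": 0},{"slide": [0,0,0],"delta_rot": [0,0,0],"hand": 0}]}}

```text
time_s: 13.3
eef_pos: [0.5686, -0.1628, 0.0387]
eef_rot: [-0.0, 0.991, 0.133, -0.0]
wrist_force: [1.2, -1.1, 1.9]
opening: -0.001
```

>>> {"fn": "drive_tool", "kwargs": {"deltas": [{"slide": [0,0,0],"delta_rot": [0,0,0],"hand": 0},{"slide": [0,0,-0.2],"delta_rot": [0,0,0],"hand": 0},{"slide": [0,0,-1],"delta_rot": [0,0,0],"hand": 0},{"slide": [0,0,-1],"delta_rot": [0,0,0],"hand": 0},{"slide": [0,0,0],"delta_rot": [0,0,0],"hand": 0}]}}

```text
time_s: 13.92
eef_pos: [0.5713, -0.164, 0.1541]
eef_rot: [0.002, 0.991, 0.133, 0.003]
wrist_force: [-0.9, 0.6, -0.1]
opening: -0.001
```

```bash
python3 - <<'E'
from bench import ctrl
import cv2
print(ctrl.get_obs()["eef_pos"])
c=ctrl.camera("wrist");cv2.imwrite("pics/w7.png",c["frame"][:,:,::-1])
c=ctrl.camera("side");cv2.imwrite("pics/s7.png",cv2.resize(c["frame"][220:400,180:440,::-1],None,fx=3,fy=3,interpolation=cv2.INTER_CUBIC))
E
```

```text
[ 0.57132152 -0.16398801  0.1540777 ]
```

View pics/w7.png

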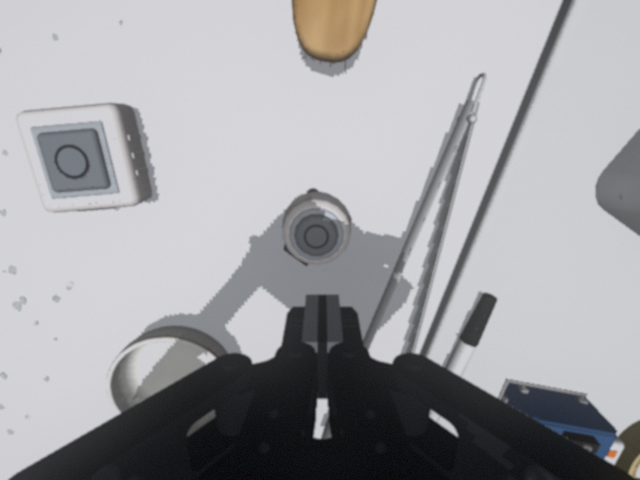

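View pics/s7.png

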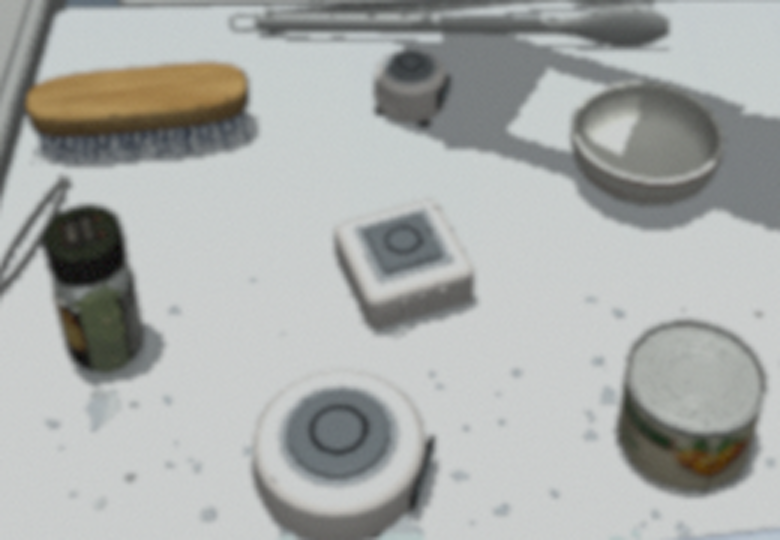

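All three keys are down, everything is upright and in place, and the hand is clear. Handing in.

```bash
python3 -c "
from bench import ctrl
print(ctrl.hand_in())"
```

```text
the job is handed in; nothing more can be done
None
```

I pressed the wide, square and small timer keys in that order with closed fingertips, and handed the job in at about 14 s of the 54 s allowed. `hand_in()` gave no verdict.

- **Keys:** each press ended with the TCP at z ≈ 0.039 m, about 9 mm down. The wrist force never read above about 3 N at the end of a move; I had no reading during a move.
- **Final pictures:** the wrist and side views show all three keys sunk almost level with their housings. The timers, tin, bowl and jar look upright and in place. I judged their positions by eye and did not measure them. The hand was clear at z ≈ 0.154 m.
- **Disagreement between cameras:** the cameras placed the small key's y between -0.154 and -0.162 m. I corrected this with a 3.5 mm shift from the wrist picture before pressing it.

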